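# Tighten the blade-cassette clamp screw of a tomato slicer

### The arm

A 7-joint arm with a two-finger parallel gripper is mounted at the origin on the work surface. World frame = base frame: x ahead of the robot, y to its left, z up, the work surface at z = 0. Lengths are in m, angles in rad, forces in N, time in s.
With the tool pointing down it reaches from about 0.35 to 0.9 m from the base axis. Payload 8.1 kg.
Tool frame: the origin (TCP) lies midway between the tips of the shut fingers; the grasp point (between the pads) lies 19 mm behind it; z points along the fingers, y is the line along which they close (so a half turn about z gives the same grasp; the last joint's range is limited). The gripper opens to 92 mm and grips with 3 to 60 N. Pads are 19 mm wide; open, the fingers measure 130 mm over their backs; the gripper's body (75 mm by 190 mm) begins 47 mm behind the grasp point.
Start: joints at [-1.355, 0.434, 0.025, 1.573, -0.012, 1.134, -0.075], TCP at [0.196, 0.594, 0.227] pointing down, gripper open.
Joint ranges: [-2.62, 2.62], [-0.44, 2.09], [-1.27, 1.32], [0.08, 2.57], [-1.32, 4.46], [0.12, 2], [-2.74, 2.74]. Speed limits (rad/s): [2.22, 2.22, 3.01, 3.01, 3.14, 3.14, 3.14].

### API

Orientations are given as a rotation vector (axis times angle).
In Python, from cell import arm gives the robot as it stands.
- The arm moves only by the tool move_arm, never from a script. Its argument "motion" is a list of rows, each an object of numbers: "tx", "ty", "tz": the shift along the tool's x, y, z normalised to -1 to 1, where 1 is 1000 mm; "twist": the turn about the tool's z normalised to -1 to 1, where 1 is pi/2 rad. In form: [{"tx": .., "ty": .., "tz": .., "twist": ..}, ...]. A call has 1 to 12 rows; each row shifts and turns the commanded pose from where the row before left it, along the tool's axes as they then stand; what a row does not reach is not made up. A row lasts 1/10 s, in which the tool goes at most 50 mm and 8.59 degrees, less where a joint would pass 70% of its speed; a pose out of reach is approached as far as the arm can. A call with a number of a shift or a turn outside -1 to 1 is refused whole. A call with a gripper value outside its range is refused whole. "gripper" is the gripper's target within -1 to 1 (shut at 1, half-way at 0, fully open at -1), set as the call begins (left out, the last holds). The fingers move at their own pace and stop on an object; "squeeze" is the grip in N (left out, the last holds). Time passes only in rows, so rows that do not move let the fingers close. It gives the time, the measured TCP pose, the force, the opening and the grip force at its end, in the units of the state.
- arm.observe(): the state, without advancing time (a new reading comes with each control period).
- arm.get_image(name): name is "scene" or "top" or "wrist"; returns the picture (420x560x3 uint8, red, green, blue); there is no depth.
- arm.calibration(name): a dict with "K" (3x3 intrinsics, pixels), "T" (4x4, takes a point from camera to world coordinates). Camera axes: x right, y down, z forward; pixel columns grow to the right and rows downward; lengths in m; the calibration is good to about 2 mm. A picture is of the moment at which its call begins: read the wrist's pose just before it. calibration takes no time and is no camera call; for the wrist camera it gives the pose at the moment of the call.
- arm.sign_off(): hands the job in; it is judged then, once.
Trained networks look in the newest picture that a camera, given by its name, has taken for a name from the list of things; names that differ only in an ending like _2 or _b are one class to them, and where a whole thing is asked for, a point or a joint stands for the part that bears it (a point fixed in the world has none). Each returns a list of dicts, best first, with "conf" (0 to 1); they miss things now and then, are a little off and sometimes report something else, mostly with a low value. They report only what shows in the picture. A call takes as long as a camera call. They do not tell look-alikes from the thing itself.
- arm.look_for(camera, query): "point" ([column, row] as shares, 0 to 1, of the picture: columns of its width, rows of its height, amid what is visible of it).
- arm.regions_of(camera, query): "region" (420x560 bool, what is visible of it) and "point" ([column, row] as shares, 0 to 1, of the picture: columns of its width, rows of its height, amid what is visible of it).
- arm.place_of(camera, query): "point" ([column, row] as shares, 0 to 1, of the picture: columns of its width, rows of its height: a listed point, or the origin of a listed thing).
The state is a dict: "clock": time; "joints": joint angles; "dq": joint speeds; "joint_efforts": joint torques, N m; "position": TCP position; "ee_rot": TCP orientation; "force": force on the tool from outside, world axes, zero at the start; "ft_torque": the same for the moment, N m; "width": opening from 0.0 (shut) to 1.0 (fully open); "gripper_force": force on a finger pad.
Only numpy, scipy, OpenCV 4.12 (cv2) and the standard library are available. Lean on these libraries where they do the work, as an engineer would, in place of code of your own. Each camera call takes 0.05 s, during which the arm holds its last target. There are 200 camera calls.

### The job

The slicer's blade cassette has just been washed and put back, and its clamp screw is only run in by hand. Take the red screwdriver from the tool stand, seat its blade in the screw's slot and, pushing down so that it stays in, turn the screw clockwise until it is fully home. Then put the screwdriver back in the stand, handle up; keep the gripper itself off the slicer and leave everything else where it is.

Things in the scene. Friction and masses are not known exactly. Their poses are not given: they have to be found in the camera images.
- driver_grip (a point): Centre of the red hexagonal screwdriver handle: 94 mm long, 30 mm across its flats, 34 over corners; shoulder 47 mm below. z points from blade to handle's end; flats face 0, 60 and 120 degrees from x. It starts upright in the tool stand, blade down, shoulder resting on the top plate, turned any way. About 0.16 kg.
- driver_tip (a point): Tip of the screwdriver's flat steel blade, 85 mm below the shoulder, 132 mm below driver_grip on the same axis; same axes. The blade is 14 mm wide along x, 3 mm thick along y and 16 mm long; the shank above it is 9 mm across.
- screw_top (a point): Top centre of the clamp screw: brass head 32 mm across and 10 mm high with one slot right across it, 6 mm wide and 6 mm deep, its edges bevelled by 1 mm. The point rises and sinks with the screw but keeps the slicer's axes, so it does not tell the slot's direction, which can be any: see it, or feel for it (a blade turned on the head under a light push drops into the slot).
- clamp_screw (a joint): How far the clamp screw stands above its home seat, m: 0 = fully home, 0.0016 to 0.0040 (1.3 to 3.1 rad) at the start. Right-hand thread, 8 mm per turn (it sinks 1.27 mm per rad turned clockwise from above), about 0.18 N m of friction, so it stays where left; at home it meets a hard stop.
- slicer: Tomato slicer bolted to the bench; base 190 (x) by 360 mm (y), red blade cassette 133 mm high across its middle, white pusher at the -y end, 136 mm high. Origin on the bench under its centre, z up. The flange with the vertical clamp screw sticks out on the +x side: screw axis at x = +115 mm, y = 0, top of head 50.5 mm above the bench when home, cassette 38 mm from the axis.
- stand: Steel tool stand fixed to the bench, 215 (x) by 80 mm (y); origin on the bench under its centre, z up. Its 8 mm top plate, upper face 108 mm high, has three 22 mm round holes at x = -65, 0, +65 mm, y = 0; below it is open. Screwdriver, blue-handled box spanner and white-handled brush (handles up to 88 mm above the plate) stand in them in any order, shoulders on the plate.
- driver: The whole screwdriver; origin on its axis at the shoulder under the handle, axes as driver_grip.
- tomato_bowl: Glass bowl of tomatoes, 210 mm across, 125 mm high; origin under its middle. To be left alone.
- bottle_white: White squeeze bottle, 62 mm across, 200 mm high; origin under its middle. To be left alone.
- bottle_red: Red squeeze bottle, 62 mm across, 200 mm high; origin under its middle. To be left alone.
- spanner: Box spanner with a blue handle in the tool stand; handle 32 mm across, 85 mm high; origin at the handle's underside. Leave it in place.
- brush: Cleaning brush with a white handle in the tool stand; handle 30 mm across, 88 mm high; origin at the handle's underside. Leave it in place.
There are look-alikes about, which are no part of the job. What is shaped like the driver but green is not meant.

How it is judged:
By the outcome, as a careful person would: the job done as asked, in the order asked, and still so for the second after the job is handed in, with the robot touching nothing.
It also fails if it takes over 67 s, if anything falls off the work surface, if the arm or the gripper's body presses on something with over 40 N, if the wrist force passes 120 N, or if a joint passes its speed limit or range.

## Working session

There is one attempt and no reset: what is moved stays moved. The work goes in short steps, Python scripts to look and compute and a tool call to move; the robot and the scene stay as the last step left them, time stands still between calls to the robot, and variables do not carry over. Pictures are saved under pics/ and viewed, at most 10 in all, crops included, and the job is handed in when it is done.

Besides the shell and the picture viewer there is one more tool, called after "Request:" by a JSON object that holds its "fn" and its "kwargs". move_arm: Moves the arm, as the interface text tells. Scaled input: -1 to 1 covers 1000 mm each way for a shift and pi/2 rad each way for a turn. Its arguments: {"type":"object","properties":{"motion":{"type":"array","items":{"type":"object","properties":{"tx":{"type":"number"},"ty":{"type":"number"},"tz":{"type":"number"},"twist":{"type":"number"}}}},"gripper":{"type":"number"},"squeeze":{"type":"number"}},"required":["motion"]}

```bash
mkdir -p pics; ls
cat > h.py <<'E'
import numpy as np, cv2
from cell import arm
from scipy.spatial.transform import Rotation as R
def save(img,name,box=None,s=1):
    if box: img=img[box[1]:box[3],box[0]:box[2]]
    img=cv2.resize(img,None,fx=s,fy=s,interpolation=cv2.INTER_CUBIC)
    cv2.imwrite('pics/'+name,img[...,::-1])
def ray(cal,p):
    d=cal['T'][:3,:3]@np.linalg.solve(cal['K'],[p[0],p[1],1]); return cal['T'][:3,3],d
def atz(cal,p,z):
    o,d=ray(cal,p); return o+d*(z-o[2])/d[2]
def proj(cal,P):
    q=np.linalg.inv(cal['T'])@np.r_[P,1]; q=cal['K']@q[:3]; return q[:2]/q[2]
def px(r): return np.array(r['point'])*[560,420]
E
python3 - <<'E'
from h import *
s=arm.observe(); print({k:np.round(v,3) for k,v in s.items()})
a=arm.get_image('scene');b=arm.get_image('top')
save(np.vstack([a,b]),'a.png',s=0.71*1)
save(b,'top.png',s=1.4)
for c in('scene','top'):
  for q in('driver_grip','driver','stand','slicer','screw_top','spanner','brush'):
    print(c,q,[(np.round(px(r)),round(r['conf'],2)) for r in arm.place_of(c,q)][:3])
  print(np.round(arm.calibration(c)['T'],3).tolist())
E
```

```text
pics
{'clock': np.float64(0.0), 'joints': array([-1.355,  0.435,  0.025,  1.574, -0.012,  1.134, -0.075]), 'dq': array([-0.   , -0.001,  0.   ,  0.001,  0.   ,  0.   ,  0.002]), 'joint_efforts': array([-0.0000e+00, -6.6785e+01,  9.8500e-01, -3.1446e+01, -6.1000e-02,
        4.3000e-02,  0.0000e+00]), 'position': array([0.196, 0.593, 0.226]), 'ee_rot': array([-4.990e-01, -3.102e+00,  2.000e-03]), 'force': array([ 1.15 , -0.084,  0.398]), 'ft_torque': array([0.049, 0.078, 0.031]), 'gripper_force': np.float64(0.0), 'width': np.float64(0.997)}
scene driver_grip [(array([368., 104.]), 0.83), (array([325., 137.]), 0.57)]
scene driver [(array([364., 123.]), 0.95), (array([320., 150.]), 0.63)]
scene stand [(array([359., 151.]), 0.7), (array([381., 132.]), 0.28)]
scene slicer [(array([267., 224.]), 0.42)]
scene screw_top [(array([266., 225.]), 0.59)]
scene spanner [(array([379., 135.]), 0.84)]
scene brush [(array([357., 104.]), 0.75), (array([184., 333.]), 0.54)]
[[0.614, 0.62, -0.488, 1.097], [0.789, -0.467, 0.398, -0.502], [0.019, -0.63, -0.776, 0.895], [0.0, 0.0, 0.0, 1.0]]
top driver_grip [(array([149., 258.]), 0.74), (array([207., 265.]), 0.64)]
top driver [(array([209., 260.]), 0.6), (array([157., 258.]), 0.51)]
top stand [(array([163., 262.]), 0.79)]
top slicer [(array([300., 267.]), 0.89)]
top screw_top [(array([292., 231.]), 0.65), (array([299., 266.]), 0.24)]
top spanner [(array([166., 239.]), 0.51), (array([167., 261.]), 0.44)]
top brush [(array([148., 284.]), 0.64)]
[[0.007, -0.989, 0.15, 0.425], [-1.0, -0.011, -0.022, -0.068], [0.023, -0.15, -0.988, 1.467], [0.0, 0.0, 0.0, 1.0]]
```

View pics/a.png

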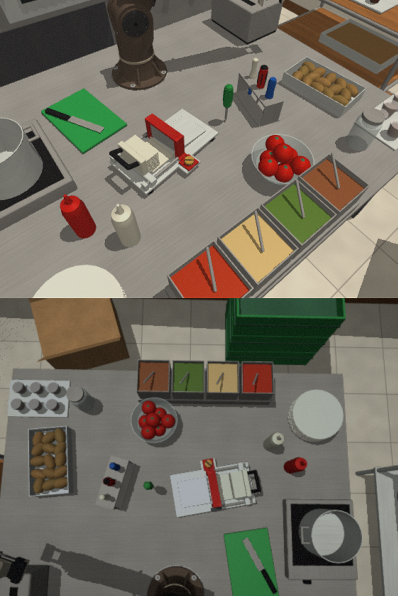

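View pics/top.png

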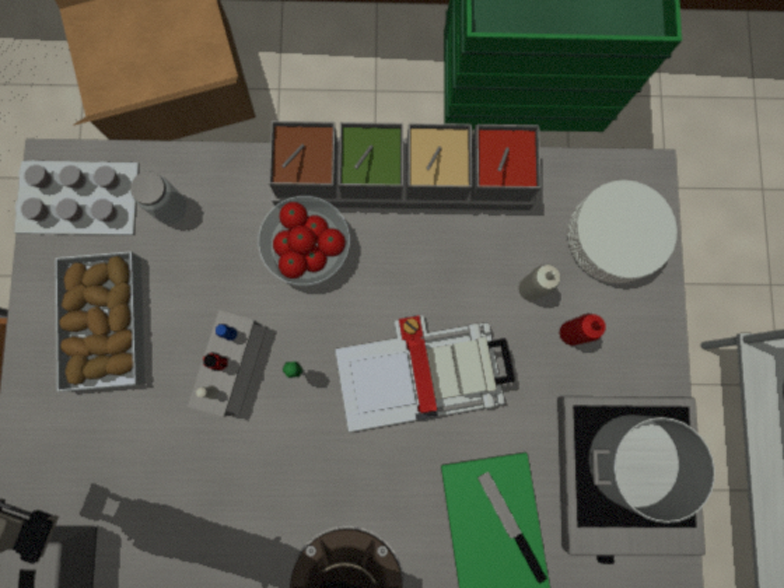

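The three upright tools in the stand are blue (160,237 in top), red (153,258) and white (144,280). The green look-alike stands alone at (208,264). The red one in the middle hole is the driver. The screw is at (293,232).

Run:
```python
from h import *
ct=arm.calibration('top');cs=arm.calibration('scene')
t=arm.get_image('top');s=arm.get_image('scene')
for n,im,c,p in(('top',t,ct,(153,258)),('scene',s,cs,(368,106))):
  hsv=cv2.cvtColor(im,cv2.COLOR_RGB2HSV); m=(((hsv[...,0]<8)|(hsv[...,0]>172))&(hsv[...,1]>120)).astype(np.uint8)
  k,l,st,ce=cv2.connectedComponentsWithStats(m)
  for i in range(1,k):
    if st[i,4]>20 and np.hypot(*(ce[i]-p))<25: print(n,ce[i],st[i],[atz(c,ce[i],z).round(3) for z in(.155,.202)])
print('blue',atz(ct,(226/1.4,331/1.4),.19),'brush',atz(ct,(202/1.4,392/1.4),.19))
print('screw',atz(ct,(411/1.4,326/1.4),.053), [atz(cs,px(r),.053) for r in arm.place_of('scene','screw_top')])
print('slicer',[atz(ct,px(r),0) for r in arm.place_of('top','slicer')])
print('wrist T',arm.calibration('wrist')['T'].round(3).tolist(),arm.calibration('wrist')['K'].tolist(),R.from_rotvec(arm.observe()['ee_rot']).as_matrix().round(3).tolist())
save(t,'crop.png',(130,210,320,300),4);
```

```text
top [155.79545455 258.52272727] [149 252  13  12  88] [array([0.482, 0.267, 0.155]), array([0.48 , 0.255, 0.202])]
scene [368.46853147 109.9020979 ] [362  96  16  29 286] [array([0.494, 0.263, 0.155]), array([0.532, 0.214, 0.202])]
blue [0.54366866 0.24481235 0.19      ] brush [0.42074467 0.28681649 0.19      ]
screw [ 0.57174889 -0.13852172  0.053     ] [array([0.52990059, 0.22625333, 0.053     ]), array([ 0.57269549, -0.13962593,  0.053     ]), array([0.39446244, 0.38401018, 0.053     ])]
slicer [array([ 0.46797601, -0.15881866,  0.        ])]
wrist T [[0.314, 0.912, 0.263, 0.126], [0.949, -0.302, -0.087, 0.618], [0.0, 0.277, -0.961, 0.385], [0.0, 0.0, 0.0, 1.0]] [[323.8161906241765, 0.0, 277.00568076836004], [0.0, 323.8161906241765, 211.25774666352572], [0.0, 0.0, 1.0]] [[-0.95, 0.314, 0.0], [0.314, 0.95, 0.0], [-0.0, 0.0, -1.0]]
```

View pics/crop.png

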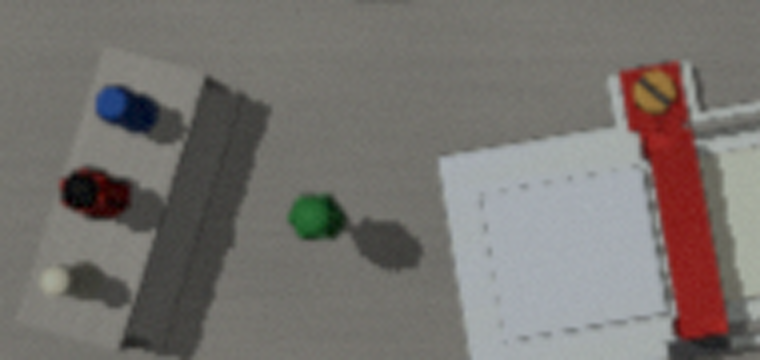

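The red handle with the black end (about 150,258) is the only red hexagonal one in the stand, in its middle hole, so that's the driver; the green one at (208,264) is the look-alike. The slot runs roughly 54° from world x. I'll go above the driver.

Request:
{"fn": "move_arm", "kwargs": {"motion": [{"tx":-0.0376,"ty":-0.0222,"tz":-0.008},{"tx":-0.0376,"ty":-0.0222,"tz":-0.008},{"tx":-0.0376,"ty":-0.0222,"tz":-0.008},{"tx":-0.0376,"ty":-0.0222,"tz":-0.008},{"tx":-0.0376,"ty":-0.0222,"tz":-0.008},{"tx":-0.0376,"ty":-0.0222,"tz":-0.008},{"tx":-0.0376,"ty":-0.0222,"tz":-0.008},{"tx":-0.0376,"ty":-0.0222,"tz":-0.008},{"tx":-0.0376,"ty":-0.0222,"tz":-0.008},{"tx":-0.0376,"ty":-0.0222,"tz":-0.008},{"tx":0},{"tx":0}]}}

```text
invalid input
```

```bash
cat > w.py <<'E'
from h import *
import sys
s=arm.observe();c=arm.calibration('wrist');im=arm.get_image('wrist');np.savez('w.npz',T=c['T'],K=c['K'],im=im)
save(im,sys.argv[1],s=1.4)
print(s['clock'],s['position'].round(4),R.from_rotvec(s['ee_rot']).as_matrix().round(3).tolist(),s['width'],s['force'])
for q in sys.argv[2:]:
  n,z=q.split('@')
  for r in arm.place_of('wrist',n)[:3]: print(n,round(r['conf'],2),px(r).round(1),atz(c,px(r),float(z)).round(4))
E
python3 w.py w1.png driver_grip@.155 driver@.108 stand@0 spanner@.108 brush@.108
```

```text
1.0 [0.1959 0.5935 0.2268] [[-0.95, 0.314, 0.0], [0.314, 0.95, 0.0], [-0.0, 0.0, -1.0]] 1.0014440149075245 [-0.23621669  0.16035447 -0.07477714]
```

View pics/w1.png

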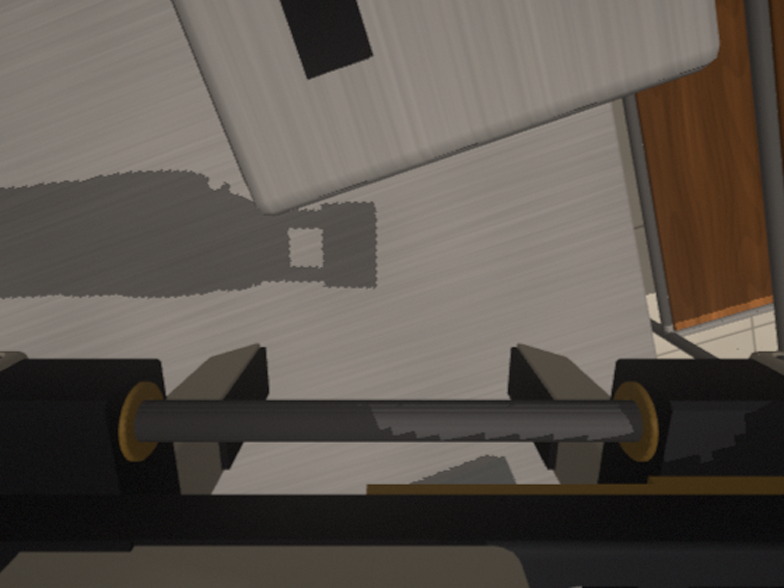

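The wrist view shows the fingers at the bottom and open bench. The move was refused, so I'll give every field in each row.

Request:
{"fn": "move_arm", "kwargs": {"motion": [{"tx":-0.0376,"ty":-0.0222,"tz":-0.008,"twist":0},{"tx":-0.0376,"ty":-0.0222,"tz":-0.008,"twist":0},{"tx":-0.0376,"ty":-0.0222,"tz":-0.008,"twist":0},{"tx":-0.0376,"ty":-0.0222,"tz":-0.008,"twist":0},{"tx":-0.0376,"ty":-0.0222,"tz":-0.008,"twist":0},{"tx":-0.0376,"ty":-0.0222,"tz":-0.008,"twist":0},{"tx":-0.0376,"ty":-0.0222,"tz":-0.008,"twist":0},{"tx":-0.0376,"ty":-0.0222,"tz":-0.008,"twist":0},{"tx":-0.0376,"ty":-0.0222,"tz":-0.008,"twist":0},{"tx":-0.0376,"ty":-0.0222,"tz":-0.008,"twist":0},{"tx":0,"ty":0,"tz":0,"twist":0}]}}

```text
clock: 2.4
position: [0.4881, 0.2586, 0.3082]
ee_rot: [0.513, 3.095, -0.001]
force: [0.1, 0.7, 0.9]
width: 0.999
gripper_force: 0.0
```

```bash
python3 w.py w2.png driver_grip@.155 driver@.108 stand@0 spanner@.108 brush@.108
```

```text
2.4 [0.4881 0.2586 0.3082] [[-0.946, 0.323, 0.004], [0.323, 0.946, -0.001], [-0.004, -0.0, -1.0]] 0.9990960072216648 [0.09095847 0.73666042 0.93139883]
driver_grip 0.95 [292.2 189.4] [0.4873 0.2759 0.155 ]
driver_grip 0.69 [ 90.9 119.4] [0.3643 0.1204 0.155 ]
driver_grip 0.48 [285.9 121.6] [0.4243 0.2903 0.155 ]
driver 0.74 [114.6 148.7] [0.3921 0.1055 0.108 ]
driver 0.68 [288.8 181. ] [0.4874 0.2741 0.108 ]
stand 0.63 [283.5 167.6] [0.4874 0.27   0.    ]
spanner 0.68 [289.1 233. ] [0.5464 0.255  0.108 ]
brush 0.8 [286.3 118.6] [0.4226 0.2927 0.108 ]
```

View pics/w2.png

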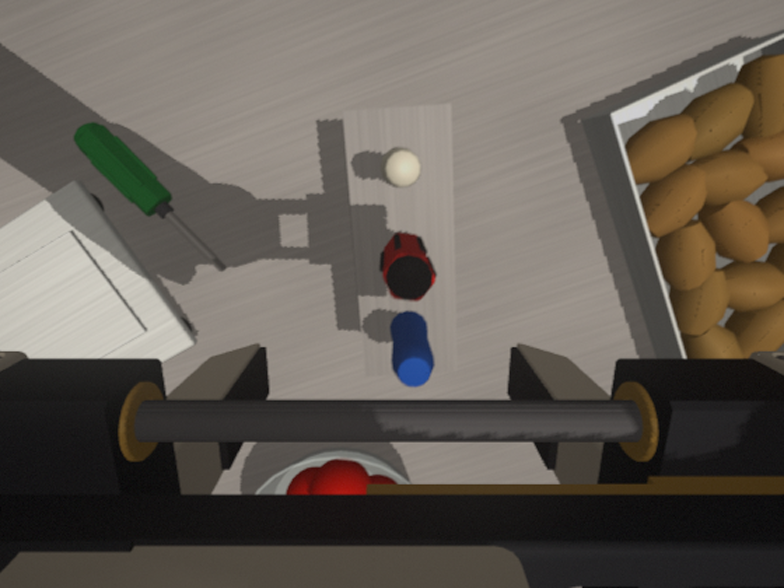

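The driver is at px (289,190) between the white brush (287,120) and the blue spanner (293,250); the green look-alike is off on the bench at (90,120). Next, an enlarged crop to confirm it and read the hex orientation.

Run:
```python
from h import *
d=np.load('w.npz');im=d['im'];c=dict(T=d['T'],K=d['K'])
for p in((292,197),(291,191)): print(atz(c,p,.202),atz(c,p,.108))
hsv=cv2.cvtColor(im,cv2.COLOR_RGB2HSV).astype(int)
red=((hsv[...,0]<10)|(hsv[...,0]>170))&(hsv[...,1]>110)&(hsv[...,2]>30)
blk=(im.max(2)<45)
m=np.zeros(red.shape,np.uint8); m[155:222,262:320]=(red|blk)[155:222,262:320]
m=cv2.morphologyEx(m,cv2.MORPH_OPEN,np.ones((3,3)))
best=[]
from scipy.optimize import minimize
def cost(x,y,a,ret=0):
  pts=[]
  for z in(.108,.202):
    for k in range(6):
      t=a+np.pi/6+k*np.pi/3; pts.append(proj(c,[x+.0173*np.cos(t),y+.0173*np.sin(t),z]))
  h=cv2.convexHull(np.float32(pts)); q=np.zeros(m.shape,np.uint8); cv2.fillConvexPoly(q,np.int32(h*16),1,shift=4)
  return (q!=m).sum()
for a in range(0,60,5):
  b=min((cost(x,y,np.radians(a)),x,y) for x in np.arange(.478,.496,.002) for y in np.arange(.266,.284,.002)); print(a,b)
print(m.sum()); big=im[150:230,255:325]; save(np.hstack([big,np.repeat(m[150:230,255:325,None]*255,3,2)]),'c2.png',s=5)
```

```text
[0.48280552 0.27497264 0.202     ] [0.5061324 0.2717715 0.108    ]
[0.47763808 0.2757838  0.202     ] [0.49912596 0.27287133 0.108     ]
0 (np.int64(358), np.float64(0.482), np.float64(0.274))
5 (np.int64(363), np.float64(0.482), np.float64(0.272))
10 (np.int64(362), np.float64(0.482), np.float64(0.274))
15 (np.int64(353), np.float64(0.482), np.float64(0.274))
20 (np.int64(337), np.float64(0.482), np.float64(0.274))
25 (np.int64(336), np.float64(0.484), np.float64(0.274))
30 (np.int64(315), np.float64(0.482), np.float64(0.274))
35 (np.int64(316), np.float64(0.482), np.float64(0.274))
40 (np.int64(328), np.float64(0.482), np.float64(0.274))
45 (np.int64(336), np.float64(0.482), np.float64(0.274))
50 (np.int64(352), np.float64(0.484), np.float64(0.274))
55 (np.int64(341), np.float64(0.482), np.float64(0.274))
1305
```

View pics/c2.png

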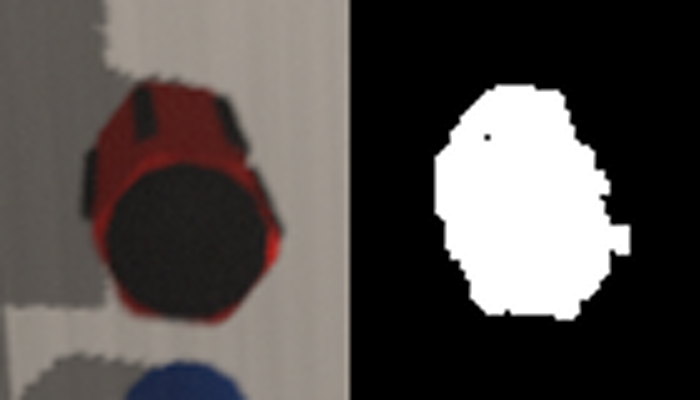

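It is confirmed as the red hexagonal driver with a black end cap (centre px 292,199), so its axis is about (0.484, 0.2745). The flats lie at about 33° and 93° in world.

```bash
cat > o.py <<'E'
from h import *
s=arm.observe();m=R.from_rotvec(s['ee_rot']).as_matrix()
print(s['clock'],s['position'].round(4),'xang',np.degrees(np.arctan2(m[1,0],m[0,0])).round(1),'yang',np.degrees(np.arctan2(m[1,1],m[0,1])).round(2),'tilt',m[:2,2].round(4),'w',s['width'],'F',s['force'].round(1),'T',s['ft_torque'].round(2),'g',s['gripper_force'],'j7',s['joints'].round(2))
import sys
if len(sys.argv)>3:
  t=np.array([float(v) for v in sys.argv[1:4]]); print('tool shift',(m.T@(t-s['position'])).round(4))
E
python3 o.py .484 .2745 .25
```

```text
2.7 [0.4823 0.2662 0.3064] xang 161.9 yang 71.88 tilt [-0.0008  0.0002] w 0.997765314961176 F [ 0.4 -0.3  0.7] T [-0.02  0.01 -0.02] g 0.0 j7 [-0.76  0.25  0.2   1.65 -0.05  1.25  0.71]
tool shift [0.0009 0.0084 0.0564]
```

Request:
{"fn": "move_arm", "kwargs": {"motion": [{"tx":0.001,"ty":0.0085,"tz":0,"twist":0},{"tx":0,"ty":0,"tz":0.01,"twist":-0.08},{"tx":0,"ty":0,"tz":0.01,"twist":-0.08},{"tx":0,"ty":0,"tz":0.01,"twist":-0.08},{"tx":0,"ty":0,"tz":0.01,"twist":0},{"tx":0,"ty":0,"tz":0,"twist":0},{"tx":0,"ty":0,"tz":0,"twist":0}]}}

```text
clock: 3.4
position: [0.485, 0.2736, 0.2667]
ee_rot: [0.088, -3.14, 0.0]
force: [1.1, -1.0, 0.2]
width: 0.998
gripper_force: 0.0
```

```bash
python3 w.py w3.png
python3 - <<'E'
from h import *
d=np.load('w.npz');im=d['im'];c=dict(T=d['T'],K=d['K'])
p=proj(c,[.484,.2745,.202]).round();print(p)
hsv=cv2.cvtColor(im,cv2.COLOR_RGB2HSV).astype(int)
for r in arm.place_of('wrist','driver_grip')[:3]: print(r['conf'],px(r),atz(c,px(r),.155))
im=im.copy()
for z in(.108,.202):
  q=[proj(c,[.484+.0173*np.cos(t),.2745+.0173*np.sin(t),z]) for t in np.radians(33+30+60*np.arange(6))]
  cv2.polylines(im,[np.int32(np.round(q))],True,(0,255,0),1)
x,y=map(int,p); save(im,'c3.png',(max(x-70,0),max(y-60,0),x+70,y+60),5)
E
python3 o.py .484 .2745 .149
```

```text
3.4 [0.485  0.2736 0.2667] [[-0.998, -0.056, -0.0], [-0.056, 0.998, -0.0], [0.0, -0.0, -1.0]] 0.9975857181967239 [ 1.05589696 -0.96095403  0.24947704]
[277. 223.]
0.65 [83.888 43.302] [0.36496116 0.12201382 0.155     ]
0.58 [277.592 207.606] [0.48533285 0.27516994 0.155     ]
3.5 [0.4853 0.2736 0.2673] xang -176.8 yang 93.24 tilt [0.0007 0.0005] w 0.9998911551303037 F [-0.5  1.  -0.2] T [0.04 0.02 0.03] g 0.0 j7 [-0.71  0.29  0.14  1.69 -0.04  1.16  1.06]
tool shift [0.0013 0.0009 0.1183]
```

View pics/c3.png

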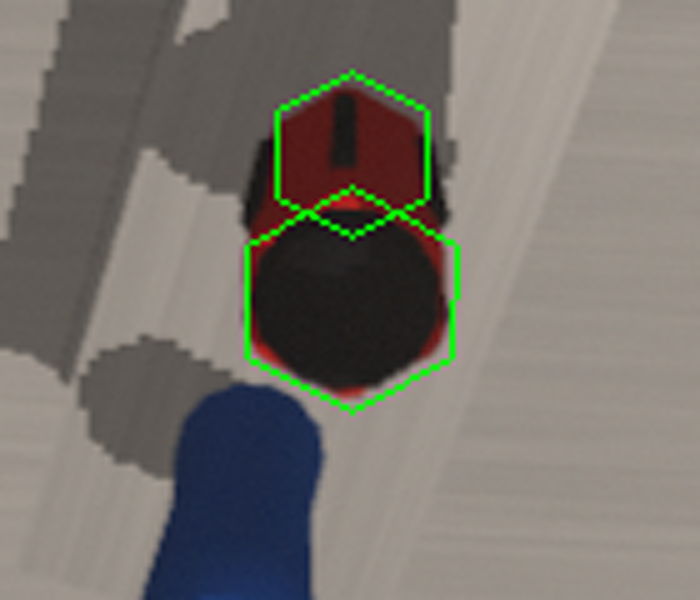

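The hex model overlays the handle within about 1 mm and is aligned with the fingers. I'll descend and grip.

Request:
{"fn": "move_arm", "kwargs": {"motion": [{"tx":0.001,"ty":0,"tz":0.03,"twist":0},{"tx":0,"ty":0,"tz":0.03,"twist":0},{"tx":0,"ty":0,"tz":0.03,"twist":0},{"tx":0,"ty":0,"tz":0.028,"twist":0},{"tx":0,"ty":0,"tz":0,"twist":0},{"tx":0,"ty":0,"tz":0,"twist":0},{"tx":0,"ty":0,"tz":0,"twist":0}]}}

```text
clock: 4.2
position: [0.4852, 0.2738, 0.1506]
ee_rot: [-0.091, 3.138, 0.002]
force: [0.3, -0.6, 0.3]
width: 1.001
gripper_force: 0.0
```

Request:
{"fn": "move_arm", "kwargs": {"motion": [{"tx":0,"ty":0,"tz":0,"twist":0},{"tx":0,"ty":0,"tz":0,"twist":0},{"tx":0,"ty":0,"tz":0,"twist":0},{"tx":0,"ty":0,"tz":0,"twist":0},{"tx":0,"ty":0,"tz":0,"twist":0},{"tx":0,"ty":0,"tz":0,"twist":0},{"tx":0,"ty":0,"tz":0,"twist":0},{"tx":0,"ty":0,"tz":0,"twist":0}], "gripper": 1, "squeeze": 50}}

```text
clock: 5.0
position: [0.4841, 0.2731, 0.1487]
ee_rot: [0.091, -3.14, 0.0]
force: [0.7, 0.4, -0.9]
width: 0.352
gripper_force: 0.0
```

```bash
python3 o.py
```

```text
5.0 [0.4841 0.2731 0.1487] xang -176.7 yang 93.33 tilt [-0.0001 -0.0001] w 0.35172419504935226 F [ 0.7  0.4 -0.9] T [0.05 0.01 0.05] g 0.0 j7 [-0.7   0.4   0.12  1.85 -0.06  0.9   1.08]
```

Request:
{"fn": "move_arm", "kwargs": {"motion": [{"tx":0,"ty":0,"tz":0,"twist":0},{"tx":0,"ty":0,"tz":0,"twist":0},{"tx":0,"ty":0,"tz":0,"twist":0},{"tx":0,"ty":0,"tz":0,"twist":0}]}}

```text
clock: 5.4
position: [0.484, 0.2731, 0.1487]
ee_rot: [0.091, -3.14, 0.0]
force: [-0.5, 0.1, -1.0]
width: 0.325
gripper_force: 50.0
```

```bash
python3 o.py
```

```text
5.4 [0.484  0.2731 0.1487] xang -176.7 yang 93.33 tilt [-0.0001 -0.0001] w 0.32472904219489274 F [-0.5  0.1 -1. ] T [-0.05 -0.09  0.02] g 49.950492619973375 j7 [-0.7   0.4   0.12  1.85 -0.06  0.9   1.08]
```

Held across the flats at 29.9 mm. Lifting.

Request:
{"fn": "move_arm", "kwargs": {"motion": [{"tx":0,"ty":0,"tz":-0.02,"twist":0},{"tx":0,"ty":0,"tz":-0.03,"twist":0},{"tx":0,"ty":0,"tz":-0.03,"twist":0},{"tx":0,"ty":0,"tz":-0.03,"twist":0},{"tx":0,"ty":0,"tz":-0.03,"twist":0},{"tx":0,"ty":0,"tz":-0.01,"twist":0},{"tx":0,"ty":0,"tz":0,"twist":0},{"tx":0,"ty":0,"tz":0,"twist":0}]}}

```text
clock: 6.2
position: [0.4835, 0.2729, 0.2973]
ee_rot: [0.091, -3.139, 0.001]
force: [-0.6, 0.0, -2.3]
width: 0.323
gripper_force: 50.0
```

```bash
python3 o.py
python3 - <<'E'
from h import *
s=arm.get_image('scene');cs=arm.calibration('scene')
w=arm.get_image('wrist');cw=arm.calibration('wrist')
P=[.484,.2735,.173]; p=proj(cs,P);q=proj(cw,P);print(p,q)
for r in arm.place_of('scene','driver_tip')[:2]: print(r['conf'],px(r))
def crop(im,p,h): 
  x,y=np.clip(np.int32(p),h,[560-h,420-h]); return cv2.resize(im[y-h:y+h,x-h:x+h],(400,400),interpolation=cv2.INTER_CUBIC)
save(np.hstack([crop(s,p-[0,5],25),crop(w,q,60)]),'tip.png')
# pixel dx per yaw for the three candidates
for a in(33.3,93.3,153.3):
  d=.007*np.array([np.cos(np.radians(a)),np.sin(np.radians(a)),0]); print(a,[(proj(c,P+d)-proj(c,P-d)).round(1) for c in(cs,cw)])
E
```

```text
6.2 [0.4835 0.2729 0.2973] xang -176.7 yang 93.34 tilt [-0.0016 -0.001 ] w 0.3228929281191199 F [-0.6  0.  -2.3] T [-0.01  0.03 -0.  ] g 49.950429879900184 j7 [-0.72  0.27  0.14  1.65 -0.04  1.23  1.06]
[369.8529962  100.99916285] [276.92438139 204.57472728]
0.96 [307.384 163.38 ]
0.7 [371.28  103.782]
33.3 [array([5.2, 1.1]), array([ 7.8, 13. ])]
93.3 [array([ 3.5, -2.1]), array([15.5,  0. ])]
153.3 [array([-1.6, -3.2]), array([  7.8, -13. ])]
```

View pics/tip.png

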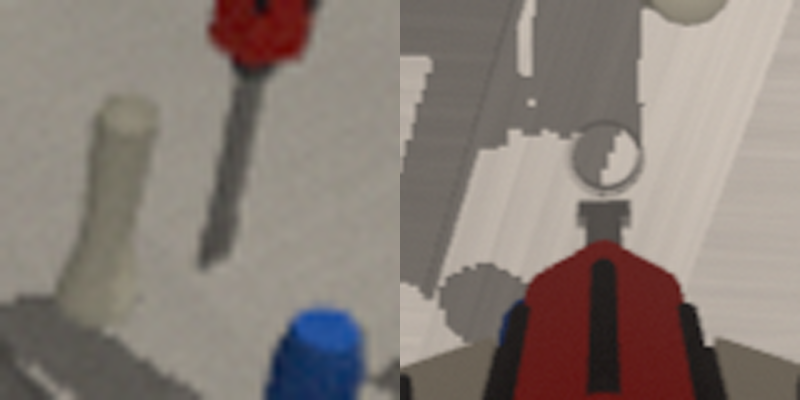

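The blade is seen edge-wide along the image's horizontal (px 279,206), so its width lies along the tool's y (93.3° in world). Next I'll carry it over the screw.

Request:
{"fn": "move_arm", "kwargs": {"motion": [{"tx":-0.0064,"ty":-0.0416,"tz":0,"twist":0},{"tx":-0.0064,"ty":-0.0416,"tz":0,"twist":0},{"tx":-0.0064,"ty":-0.0416,"tz":0,"twist":0},{"tx":-0.0064,"ty":-0.0416,"tz":0,"twist":0},{"tx":-0.0064,"ty":-0.0416,"tz":0,"twist":0},{"tx":-0.0064,"ty":-0.0416,"tz":0,"twist":0},{"tx":-0.0064,"ty":-0.0416,"tz":0,"twist":0},{"tx":-0.0064,"ty":-0.0416,"tz":0,"twist":0},{"tx":-0.0064,"ty":-0.0416,"tz":0,"twist":0},{"tx":-0.0064,"ty":-0.0416,"tz":0,"twist":0},{"tx":0,"ty":0,"tz":0,"twist":0},{"tx":0,"ty":0,"tz":0,"twist":0}]}}

```text
clock: 7.55
position: [0.5716, -0.1394, 0.2975]
ee_rot: [0.087, -3.138, -0.0]
force: [-0.8, 0.2, -1.1]
width: 0.322
gripper_force: 50.0
```

Request:
{"fn": "move_arm", "kwargs": {"motion": [{"tx":0,"ty":0,"tz":0.02,"twist":0.085},{"tx":0,"ty":0,"tz":0.02,"twist":0.085},{"tx":0,"ty":0,"tz":0.01,"twist":0.085},{"tx":0,"ty":0,"tz":0,"twist":0.085},{"tx":0,"ty":0,"tz":0,"twist":0.085},{"tx":0,"ty":0,"tz":0,"twist":0},{"tx":0,"ty":0,"tz":0,"twist":0},{"tx":0,"ty":0,"tz":0,"twist":0}]}}

```text
clock: 8.35
position: [0.5721, -0.1376, 0.2486]
ee_rot: [-0.936, -2.999, -0.001]
force: [-0.0, -0.1, -1.5]
width: 0.325
gripper_force: 50.0
```

```bash
python3 o.py .572 -.139 .2; python3 w.py w4.png screw_top@.053 slicer@0 driver_tip@.12
```

```text
8.35 [ 0.5721 -0.1376  0.2486] xang 145.3 yang 55.32 tilt [-0.0001  0.0004] w 0.3254237651795708 F [-0.  -0.1 -1.5] T [-0.05  0.04 -0.02] g 49.95032027887646 j7 [-0.21  0.38  0.49  1.66 -0.19  1.15  1.3 ]
tool shift [-0.0007 -0.0012  0.0486]
8.35 [ 0.5721 -0.1376  0.2486] [[-0.822, 0.569, -0.0], [0.569, 0.822, 0.0], [0.0, 0.0, -1.0]] 0.3254237651795708 [-0.02591021 -0.06363977 -1.5144066 ]
screw_top 0.89 [281.4 191.1] [ 0.5787 -0.1347  0.053 ]
screw_top 0.3 [ 57.6 325. ] [ 0.5602 -0.4655  0.053 ]
slicer 0.79 [210.4 113.5] [ 0.4615 -0.1569  0.    ]
driver_tip 0.6 [274.1 203.5] [ 0.5717 -0.1391  0.12  ]
```

View pics/w4.png

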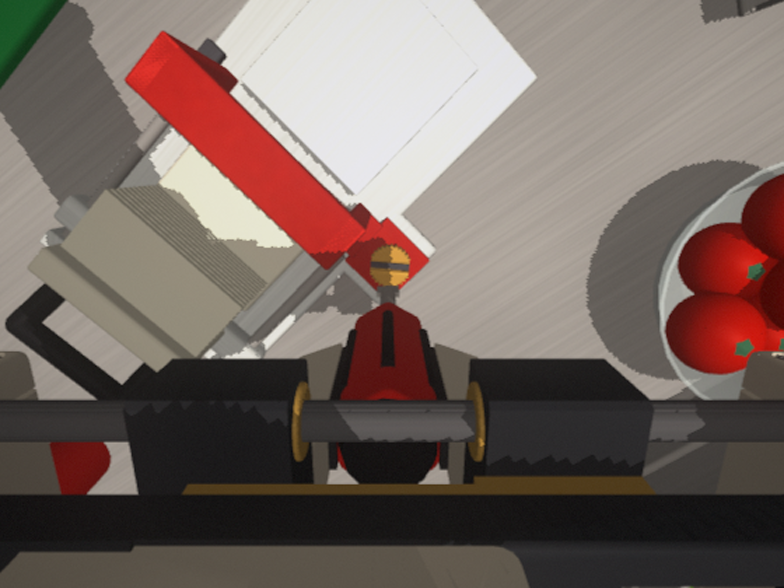

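The wrist view has the screw at px (279,190) and the slot nearly horizontal, i.e. along the tool's y, with the blade just below it. I'll measure the centre and slot angle numerically.

```bash
cat > screw.py <<'E'
from h import *
d=np.load('w.npz');im=d['im'];c=dict(T=d['T'],K=d['K'])
hsv=cv2.cvtColor(im,cv2.COLOR_RGB2HSV).astype(int)
# rectified top-down patch at head plane, 0.25 mm/px, world x right, y up
z=.053;o=np.array([.575,-.137]);N=240
g=(np.arange(N)-N/2)*.00025
src=np.float32([proj(c,[o[0]+a,o[1]+b,z]) for a,b in((g[0],g[0]),(g[-1],g[0]),(g[-1],g[-1]),(g[0],g[-1]))])
H=cv2.getPerspectiveTransform(np.float32([[0,0],[N-1,0],[N-1,N-1],[0,N-1]]),src)
p=cv2.warpPerspective(im,H,(N,N),flags=cv2.INTER_CUBIC|cv2.WARP_INVERSE_MAP)
h=cv2.cvtColor(p,cv2.COLOR_RGB2HSV).astype(int)
br=((h[...,0]>11)&(h[...,0]<32)&(h[...,1]>110)&(h[...,2]>70)).astype(np.uint8)
cl=cv2.morphologyEx(br,cv2.MORPH_CLOSE,cv2.getStructuringElement(2,(41,41)))
k,l,st,ce=cv2.connectedComponentsWithStats(cl);i=1+st[1:,4].argmax()
pts=np.argwhere(l==i)[:,::-1].astype(np.float32)
(x,y),r=cv2.minEnclosingCircle(pts)
print('area r',np.sqrt(st[i,4]/np.pi)*.25,'encl r',r*.25,'centroid',o+(ce[i]-N/2)*.00025,'encl c',o+(np.array([x,y])-N/2)*.00025)
yy,xx=np.mgrid[:N,:N];ins=(np.hypot(xx-ce[i][0],yy-ce[i][1])<54)&(br==0)
sp=np.argwhere(ins)[:,::-1].astype(np.float32)
l1=cv2.fitLine(sp,cv2.DIST_HUBER,0,.01,.01).ravel();print('slot ang',np.degrees(np.arctan2(l1[1],l1[0])),'through',o+(l1[2:]-N/2)*.00025,'n',len(sp)/16,'mm2')
cv2.circle(p,tuple(int(v) for v in ce[i]),64,(0,255,0),1)
save(np.hstack([p,np.repeat(ins[...,None]*255,3,2).astype(np.uint8)])[::-1],'s.png',s=1.6)
E
python3 screw.py
```

```text
area r 16.466943684023963 encl r 17.344507217407227 centroid [ 0.57516559 -0.1367752 ] encl c [ 0.57546468 -0.13663147]
slot ang 50.081516 through [ 0.57515377 -0.13670448] n 133.5 mm2
```

Request:
{"fn": "move_arm", "kwargs": {"motion": [{"tx":-0.002,"ty":0.0025,"tz":0.01,"twist":0},{"tx":0,"ty":0,"tz":0.02,"twist":0.058},{"tx":0,"ty":0,"tz":0.02,"twist":0},{"tx":0,"ty":0,"tz":0.01,"twist":0},{"tx":0,"ty":0,"tz":0,"twist":0},{"tx":0,"ty":0,"tz":0,"twist":0},{"tx":0,"ty":0,"tz":0,"twist":0}]}}

```text
clock: 9.25
position: [0.5758, -0.1378, 0.1896]
ee_rot: [1.077, 2.949, 0.001]
force: [-0.3, -0.7, -1.4]
width: 0.325
gripper_force: 50.0
```

```bash
python3 o.py; python3 w.py w5.png screw_top@.053 driver_tip@.063; python3 screw.py
python3 - <<'E'
from h import *
d=np.load('w.npz');im=d['im'].copy();c=dict(T=d['T'],K=d['K'])
s=arm.observe();P=s['position']-[0,0,.1257];m=R.from_rotvec(s['ee_rot']).as_matrix()
a,b=proj(c,P+.007*m[:,1]),proj(c,P-.007*m[:,1]); print('tip ends',a,b)
q=(a+b)/2;x,y=np.int32(q)
im2=cv2.resize(im[y-40:y+40,x-50:x+50],None,fx=7,fy=7,interpolation=cv2.INTER_CUBIC)
for e in(a,b): cv2.drawMarker(im2,tuple(int(v) for v in (e-[x-50,y-40]+.5)*7),(0,255,0),0,20,2)
save(im2,'c5.png')
E
```

```text
9.25 [ 0.5758 -0.1378  0.1896] xang 139.9 yang 49.86 tilt [ 0.0016 -0.0002] w 0.3250419212078654 F [-0.3 -0.7 -1.4] T [-0.07 -0.05 -0.02] g 49.95039153716789 j7 [-0.2   0.44  0.49  1.74 -0.24  1.03  1.24]
9.25 [ 0.5758 -0.1378  0.1896] [[-0.765, 0.645, 0.002], [0.645, 0.765, -0.0], [-0.001, 0.001, -1.0]] 0.3250419212078654 [-0.26514445 -0.70481703 -1.38746878]
screw_top 0.83 [276.4 201.5] [ 0.5769 -0.1377  0.053 ]
driver_tip 0.82 [280.  204.7] [ 0.5793 -0.1355  0.063 ]
area r 15.170301503624794 encl r 17.389766693115234 centroid [ 0.5735579 -0.1354952] encl c [ 0.57505813 -0.13687305]
slot ang 48.6878 through [ 0.57623458 -0.13827044] n 226.5625 mm2
tip ends [283.24791243 203.42372291] [267.81148424 203.42884127]
```

View pics/c5.png

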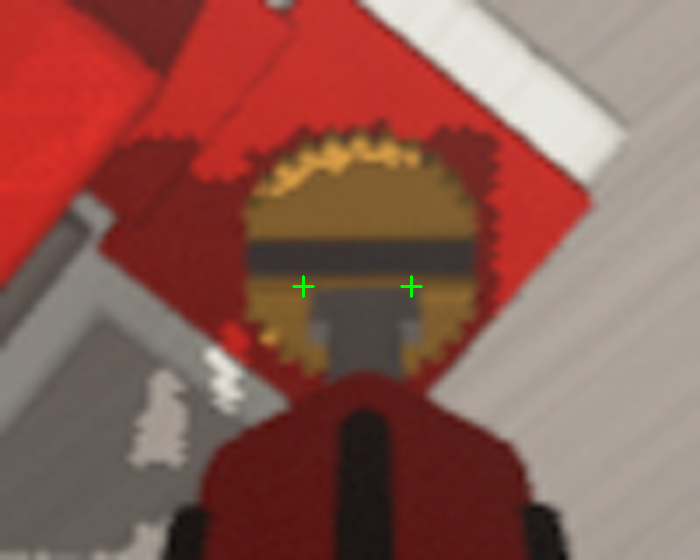

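The slot is parallel to the blade. The blade tip is at crop (366,290) and the slot centre at (361,257). I'll compute the lateral correction.

Run:
```python
from h import *
d=np.load('w.npz');c=dict(T=d['T'],K=d['K']);s=arm.observe();m=R.from_rotvec(s['ee_rot']).as_matrix();P=s['position']
print(s['position'])
for z in(.052,.0535): print('slot',z,(m.T@(atz(c,(276.1,199.2),z)-P)).round(4))
for z in(.0625,.064,.0655): print('tip front edge',z,(m.T@(atz(c,(276.8,203.9),z)-P)).round(4))
```

```text
[ 0.57562099 -0.13767061  0.18948116]
slot 0.052 [0.0012 0.0004 0.1375]
slot 0.0535 [0.0015 0.0004 0.136 ]
tip front edge 0.0625 [-0.0006  0.001   0.127 ]
tip front edge 0.064 [-0.0003  0.001   0.1255]
tip front edge 0.0655 [1.00e-04 1.00e-03 1.24e-01]
```

Request:
{"fn": "move_arm", "kwargs": {"motion": [{"tx":0.0025,"ty":-0.0006,"tz":0,"twist":0},{"tx":0,"ty":0,"tz":0.007,"twist":0},{"tx":0,"ty":0,"tz":0,"twist":0},{"tx":0,"ty":0,"tz":0,"twist":0},{"tx":0,"ty":0,"tz":0,"twist":0}]}}

```text
clock: 9.9
position: [0.5729, -0.1364, 0.1817]
ee_rot: [-1.078, -2.951, 0.0]
force: [-1.0, -0.1, -2.5]
width: 0.323
gripper_force: 50.0
```

```bash
python3 w.py w6.png; python3 o.py
python3 - <<'E'
from h import *
d=np.load('w.npz');im=d['im'];c=dict(T=d['T'],K=d['K']);s=arm.observe();m=R.from_rotvec(s['ee_rot']).as_matrix();P=s['position']
print('pred tip ctr',proj(c,P+m[:,2]*.1257),'front',proj(c,P+m[:,2]*.1257+m[:,0]*.0015),'slot lvl',proj(c,[*P[:2],.053]))
for name,cols in(('L',slice(262,266)),('mid',slice(272,281)),('R',slice(286,290))):
  print(name); print([(r,*im[r,cols].mean(0).astype(int)) for r in range(186,216)])
E
```

```text
9.9 [ 0.5729 -0.1364  0.1817] [[-0.764, 0.645, -0.0], [0.645, 0.764, -0.0], [0.0, -0.0, -1.0]] 0.3231259174277019 [-0.95836995 -0.11417621 -2.45637234]
9.95 [ 0.573  -0.1364  0.1818] xang 139.9 yang 49.86 tilt [ 0.0001 -0.0001] w 0.3215644625082985 F [ 0.2  0.3 -2.6] T [0.   0.03 0.02] g 49.95030015707016 j7 [-0.2   0.44  0.49  1.75 -0.24  1.01  1.25]
pred tip ctr [275.72361089 204.00519873] front [275.72115772 202.40300158] slot lvl [275.73595971 203.14031106]
L
[(186, np.int64(191), np.int64(45), np.int64(39)), (187, np.int64(191), np.int64(45), np.int64(40)), (188, np.int64(186), np.int64(44), np.int64(38)), (189, np.int64(159), np.int64(42), np.int64(35)), (190, np.int64(132), np.int64(40), np.int64(33)), (191, np.int64(115), np.int64(42), np.int64(34)), (192, np.int64(111), np.int64(48), np.int64(33)), (193, np.int64(104), np.int64(61), np.int64(36)), (194, np.int64(105), np.int64(68), np.int64(38)), (195, np.int64(119), np.int64(82), np.int64(42)), (196, np.int64(120), np.int64(88), np.int64(43)), (197, np.int64(120), np.int64(87), np.int64(43)), (198, np.int64(126), np.int64(9
[... 3155 characters left out ...]
44)), (202, np.int64(101), np.int64(75), np.int64(44)), (203, np.int64(61), np.int64(52), np.int64(48)), (204, np.int64(58), np.int64(51), np.int64(51)), (205, np.int64(58), np.int64(52), np.int64(52)), (206, np.int64(56), np.int64(51), np.int64(49)), (207, np.int64(65), np.int64(55), np.int64(48)), (208, np.int64(89), np.int64(68), np.int64(40)), (209, np.int64(109), np.int64(81), np.int64(41)), (210, np.int64(127), np.int64(93), np.int64(46)), (211, np.int64(137), np.int64(100), np.int64(48)), (212, np.int64(130), np.int64(95), np.int64(46)), (213, np.int64(127), np.int64(93), np.int64(45)), (214, np.int64(126), np.int64(91), np.int64(43)), (215, np.int64(126), np.int64(93), np.int64(45))]
```

Slot centre is at row 205.2 and the lowered tip would be at about 204.1, so I back off 1.2 mm and descend gently.

Request:
{"fn": "move_arm", "kwargs": {"motion": [{"tx":-0.0012,"ty":0,"tz":0,"twist":0},{"tx":0,"ty":0,"tz":0.002,"twist":0},{"tx":0,"ty":0,"tz":0.002,"twist":0},{"tx":0,"ty":0,"tz":0.002,"twist":0},{"tx":0,"ty":0,"tz":0,"twist":0},{"tx":0,"ty":0,"tz":0,"twist":0},{"tx":0,"ty":0,"tz":0,"twist":0}]}}

```text
clock: 10.65
position: [0.5739, -0.1372, 0.1758]
ee_rot: [1.078, 2.951, 0.0]
force: [0.9, 0.3, -0.9]
width: 0.322
gripper_force: 50.0
```

```bash
python3 o.py
```

```text
10.65 [ 0.5739 -0.1372  0.1758] xang 139.9 yang 49.86 tilt [ 0.0001 -0.    ] w 0.3218459379149848 F [ 0.9  0.3 -0.9] T [-0.01  0.02  0.07] g 49.95023660641891 j7 [-0.2   0.45  0.49  1.76 -0.24  1.    1.25]
```

No contact force with the tip below the head's top, so it is in the slot. I'll push down to the slot bottom.

Request:
{"fn": "move_arm", "kwargs": {"motion": [{"tx":0,"ty":0,"tz":0.002,"twist":0},{"tx":0,"ty":0,"tz":0.002,"twist":0},{"tx":0,"ty":0,"tz":0.001,"twist":0},{"tx":0,"ty":0,"tz":0,"twist":0},{"tx":0,"ty":0,"tz":0,"twist":0}]}}

```text
clock: 11.15
position: [0.5745, -0.1376, 0.1729]
ee_rot: [1.078, 2.949, 0.002]
force: [-5.4, 2.1, 19.9]
width: 0.325
gripper_force: 50.0
```

```bash
python3 o.py
```

```text
11.15 [ 0.5745 -0.1376  0.1729] xang 139.8 yang 49.85 tilt [0.0024 0.0002] w 0.32509283914119724 F [-5.4  2.1 19.9] T [ 0.37  1.75 -0.06] g 49.973351013759384 j7 [-0.2   0.45  0.49  1.76 -0.25  0.99  1.25]
```

Seated: 20 N of push with the slot bottom at about 0.047, so the head is about 2.5 mm above home. I'll turn clockwise and follow it down.

Request:
{"fn": "move_arm", "kwargs": {"motion": [{"tx":0,"ty":0,"tz":0,"twist":0.08},{"tx":0,"ty":0,"tz":0,"twist":0.08},{"tx":0,"ty":0,"tz":0,"twist":0.08},{"tx":0,"ty":0,"tz":0.0002,"twist":0.08},{"tx":0,"ty":0,"tz":0.0002,"twist":0.08},{"tx":0,"ty":0,"tz":0.0002,"twist":0.08},{"tx":0,"ty":0,"tz":0,"twist":0},{"tx":0,"ty":0,"tz":0,"twist":0}]}}

```text
clock: 11.95
position: [0.5754, -0.1369, 0.1724]
ee_rot: [2.086, 2.345, 0.005]
force: [-3.0, 3.5, 19.7]
width: 0.325
gripper_force: 50.0
```

```bash
python3 o.py
```

```text
11.95 [ 0.5754 -0.1369  0.1724] xang 96.7 yang 6.69 tilt [0.0038 0.0006] w 0.3249133210267241 F [-3.   3.5 19.7] T [0.76 1.08 0.14] g 49.98269686053237 j7 [-0.33  0.49  0.68  1.77 -0.36  1.01  0.61]
```

Request:
{"fn": "move_arm", "kwargs": {"motion": [{"tx":0,"ty":0,"tz":0.0002,"twist":0.08},{"tx":0,"ty":0,"tz":0.0002,"twist":0.08},{"tx":0,"ty":0,"tz":0.0001,"twist":0.08},{"tx":0,"ty":0,"tz":0.0002,"twist":0.08},{"tx":0,"ty":0,"tz":0.0002,"twist":0.08},{"tx":0,"ty":0,"tz":0.0001,"twist":0.08},{"tx":0,"ty":0,"tz":0,"twist":0},{"tx":0,"ty":0,"tz":0,"twist":0}]}}

```text
clock: 12.75
position: [0.576, -0.1374, 0.1715]
ee_rot: [2.803, 1.413, 0.007]
force: [-1.4, 1.8, 18.3]
width: 0.326
gripper_force: 50.0
```

```bash
python3 o.py
```

```text
12.75 [ 0.576  -0.1374  0.1715] xang 53.5 yang -36.51 tilt [ 0.005  -0.0003] w 0.32607388277551086 F [-1.4  1.8 18.3] T [0.52 0.4  0.14] g 49.97611768045033 j7 [-0.45  0.55  0.89  1.78 -0.49  1.05 -0.01]
```

Request:
{"fn": "move_arm", "kwargs": {"motion": [{"tx":0,"ty":0,"tz":0.0002,"twist":0.08},{"tx":0,"ty":0,"tz":0.0002,"twist":0.08},{"tx":0,"ty":0,"tz":0.0001,"twist":0.08},{"tx":0,"ty":0,"tz":0.0002,"twist":0.08},{"tx":0,"ty":0,"tz":0,"twist":0},{"tx":0,"ty":0,"tz":0,"twist":0}]}}

```text
clock: 13.35
position: [0.5762, -0.138, 0.1709]
ee_rot: [3.067, 0.671, 0.008]
force: [0.0, 1.2, 17.9]
width: 0.324
gripper_force: 50.0
```

```bash
python3 o.py
```

```text
13.35 [ 0.5762 -0.138   0.1709] xang 24.7 yang -65.32 tilt [ 0.0054 -0.0013] w 0.32362579160549043 F [ 0.   1.2 17.9] T [0.17 0.26 0.13] g 49.97223058299937 j7 [-0.52  0.61  1.03  1.78 -0.59  1.09 -0.42]
```

Request:
{"fn": "move_arm", "kwargs": {"motion": [{"tx":0,"ty":0,"tz":0.0002,"twist":0.07},{"tx":0,"ty":0,"tz":0.0002,"twist":0.07},{"tx":0,"ty":0,"tz":0.0001,"twist":0.07},{"tx":0,"ty":0,"tz":0,"twist":0},{"tx":0,"ty":0,"tz":0,"twist":0}]}}

```text
clock: 13.85
position: [0.5761, -0.1385, 0.1705]
ee_rot: [3.135, 0.158, 0.008]
force: [-1.1, 0.1, 17.9]
width: 0.325
gripper_force: 50.0
```

```bash
python3 o.py
```

```text
13.85 [ 0.5761 -0.1385  0.1705] xang 5.8 yang -84.23 tilt [ 0.0054 -0.0021] w 0.32485493333157034 F [-1.1  0.1 17.9] T [-0.05  0.24  0.15] g 49.970908475258966 j7 [-0.56  0.65  1.12  1.79 -0.65  1.12 -0.69]
```

Request:
{"fn": "move_arm", "kwargs": {"motion": [{"tx":0,"ty":0,"tz":0.0002,"twist":0.06},{"tx":0,"ty":0,"tz":0.0001,"twist":0.06},{"tx":0,"ty":0,"tz":0.0001,"twist":0.06},{"tx":0,"ty":0,"tz":0,"twist":0},{"tx":0,"ty":0,"tz":0,"twist":0}]}}

```text
clock: 14.35
position: [0.5759, -0.1388, 0.1701]
ee_rot: [3.126, -0.285, 0.008]
force: [-0.5, -0.9, 18.4]
width: 0.323
gripper_force: 50.0
```

```bash
python3 o.py
```

```text
14.35 [ 0.5759 -0.1388  0.1701] xang -10.4 yang -100.43 tilt [ 0.0051 -0.0026] w 0.32344898660994925 F [-0.5 -0.9 18.4] T [-0.24  0.33  0.13] g 49.97050371004072 j7 [-0.58  0.7   1.19  1.79 -0.71  1.16 -0.91]
```

Request:
{"fn": "move_arm", "kwargs": {"motion": [{"tx":0,"ty":0,"tz":0.0002,"twist":0.06},{"tx":0,"ty":0,"tz":0.0001,"twist":0.06},{"tx":0,"ty":0,"tz":0,"twist":0},{"tx":0,"ty":0,"tz":0,"twist":0}]}}

```text
clock: 14.75
position: [0.5758, -0.139, 0.1699]
ee_rot: [3.086, -0.579, 0.009]
force: [-1.1, -1.6, 18.7]
width: 0.326
gripper_force: 50.0
```

```bash
python3 o.py
```

```text
14.75 [ 0.5758 -0.139   0.1699] xang -21.2 yang -111.24 tilt [ 0.005  -0.0028] w 0.3264561765232897 F [-1.1 -1.6 18.7] T [-0.37  0.5   0.18] g 49.97016041400201 j7 [-0.59  0.72  1.23  1.79 -0.74  1.18 -1.07]
```

Request:
{"fn": "move_arm", "kwargs": {"motion": [{"tx":0,"ty":0,"tz":0.0001,"twist":0.06},{"tx":0,"ty":0,"tz":0.0001,"twist":0.05},{"tx":0,"ty":0,"tz":0,"twist":0},{"tx":0,"ty":0,"tz":0,"twist":0}]}}

```text
clock: 15.15
position: [0.5756, -0.1392, 0.1697]
ee_rot: [3.025, -0.843, 0.008]
force: [-1.7, -1.6, 17.5]
width: 0.326
gripper_force: 50.0
```

```bash
python3 o.py
```

```text
15.15 [ 0.5756 -0.1392  0.1697] xang -31.1 yang -121.15 tilt [ 0.0047 -0.003 ] w 0.3261561018400639 F [-1.7 -1.6 17.5] T [-0.46  0.63  0.17] g 49.970596369753366 j7 [-0.6   0.74  1.26  1.79 -0.76  1.19 -1.23]
```

Request:
{"fn": "move_arm", "kwargs": {"motion": [{"tx":0,"ty":0,"tz":0.0001,"twist":0.05},{"tx":0,"ty":0,"tz":0.0001,"twist":0.04},{"tx":0,"ty":0,"tz":0,"twist":0},{"tx":0,"ty":0,"tz":0,"twist":0}]}}

```text
clock: 15.55
position: [0.5754, -0.1393, 0.1695]
ee_rot: [2.958, -1.055, 0.008]
force: [-2.1, -2.0, 18.8]
width: 0.321
gripper_force: 50.0
```

```bash
python3 o.py
```

```text
15.55 [ 0.5754 -0.1393  0.1695] xang -39.3 yang -129.25 tilt [ 0.0045 -0.0031] w 0.3213797739879382 F [-2.1 -2.  18.8] T [-0.52  0.78  0.1 ] g 49.971294721951836 j7 [-0.6   0.75  1.27  1.79 -0.77  1.2  -1.36]
```

Request:
{"fn": "move_arm", "kwargs": {"motion": [{"tx":0,"ty":0,"tz":0.0002,"twist":0.05},{"tx":0,"ty":0,"tz":0.0001,"twist":0.05},{"tx":0,"ty":0,"tz":0,"twist":0},{"tx":0,"ty":0,"tz":0,"twist":0}]}}

```text
clock: 15.95
position: [0.5752, -0.1394, 0.1692]
ee_rot: [2.866, -1.284, 0.008]
force: [-2.3, -2.1, 20.3]
width: 0.32
gripper_force: 50.0
```

```bash
python3 o.py
```

```text
15.95 [ 0.5752 -0.1394  0.1692] xang -48.3 yang -138.26 tilt [ 0.0042 -0.0031] w 0.3204303046030343 F [-2.3 -2.1 20.3] T [-0.47  1.01  0.08] g 49.97178733428996 j7 [-0.61  0.75  1.28  1.79 -0.78  1.21 -1.51]
```

Request:
{"fn": "move_arm", "kwargs": {"motion": [{"tx":0,"ty":0,"tz":0.0001,"twist":0.05},{"tx":0,"ty":0,"tz":0.0001,"twist":0.05},{"tx":0,"ty":0,"tz":0,"twist":0},{"tx":0,"ty":0,"tz":0,"twist":0}]}}

```text
clock: 16.35
position: [0.5753, -0.1393, 0.1692]
ee_rot: [2.757, -1.504, 0.008]
force: [-2.4, -0.6, 21.5]
width: 0.324
gripper_force: 50.0
```

```bash
python3 o.py
```

```text
16.35 [ 0.5753 -0.1393  0.1692] xang -57.2 yang -147.23 tilt [ 0.0042 -0.003 ] w 0.3239063772793025 F [-2.4 -0.6 21.5] T [-0.31  1.18  0.31] g 49.99318088277448 j7 [-0.61  0.76  1.29  1.79 -0.78  1.21 -1.66]
```

Request:
{"fn": "move_arm", "kwargs": {"motion": [{"tx":0,"ty":0,"tz":0,"twist":0.04},{"tx":0,"ty":0,"tz":0,"twist":0.03},{"tx":0,"ty":0,"tz":0,"twist":0},{"tx":0,"ty":0,"tz":0,"twist":0}]}}

```text
clock: 16.75
position: [0.5751, -0.1392, 0.1691]
ee_rot: [2.671, -1.653, 0.008]
force: [-3.1, -1.7, 21.2]
width: 0.323
gripper_force: 50.0
```

```bash
python3 o.py
```

```text
16.75 [ 0.5751 -0.1392  0.1691] xang -63.5 yang -153.51 tilt [ 0.0039 -0.0029] w 0.32274695673724846 F [-3.1 -1.7 21.2] T [-0.4   1.27  0.57] g 50.031688584640506 j7 [-0.61  0.76  1.29  1.79 -0.79  1.21 -1.76]
```

Torque has risen to 0.57 N m (friction is 0.18) and z no longer sinks, so the screw is home. I'll relax the twist and withdraw straight up.

Request:
{"fn": "move_arm", "kwargs": {"motion": [{"tx":0,"ty":0,"tz":0,"twist":-0.06},{"tx":0,"ty":0,"tz":-0.002,"twist":-0.06},{"tx":0,"ty":0,"tz":-0.003,"twist":0},{"tx":0,"ty":0,"tz":-0.005,"twist":0},{"tx":0,"ty":0,"tz":-0.01,"twist":0},{"tx":0,"ty":0,"tz":-0.02,"twist":0},{"tx":0,"ty":0,"tz":-0.02,"twist":0},{"tx":0,"ty":0,"tz":0,"twist":0}]}}

```text
clock: 17.55
position: [0.5747, -0.1379, 0.2291]
ee_rot: [-2.813, 1.397, -0.005]
force: [0.6, -0.3, -1.9]
width: 0.328
gripper_force: 50.0
```

```bash
python3 o.py; python3 w.py w7.png screw_top@.0505 driver_tip@.105; sed -i 's/z=.053/z=.0505/' screw.py; python3 screw.py
```

```text
17.55 [ 0.5747 -0.1379  0.2291] xang -52.8 yang -142.82 tilt [ 0.0034 -0.0004] w 0.3276579409256169 F [ 0.6 -0.3 -1.9] T [ 0.    0.07 -0.02] g 49.98616122310068 j7 [-0.62  0.65  1.27  1.72 -0.65  1.27 -1.69]
17.55 [ 0.5747 -0.1379  0.2291] [[0.604, -0.797, 0.003], [-0.797, -0.604, -0.0], [0.002, -0.002, -1.0]] 0.3276579409256169 [ 0.62601617 -0.29882138 -1.85764277]
screw_top 0.96 [278.6 190.1] [ 0.5751 -0.1386  0.0505]
driver_tip 0.7 [274.8 201.8] [ 0.5786 -0.1373  0.105 ]
area r 15.867675317177952 encl r 17.21517562866211 centroid [ 0.57642336 -0.13840117] encl c [ 0.57590357 -0.13745482]
slot ang 61.566242 through [ 0.57563994 -0.13802832] n 136.4375 mm2
```

The slot now reads 61.6° (≡ -118°), so the screw turned 168° clockwise (2.94 rad, 3.7 mm), agreeing with the sink measured. Now I'll lift and turn back to the original yaw for the return.

Request:
{"fn": "move_arm", "kwargs": {"motion": [{"tx":0,"ty":0,"tz":-0.03,"twist":0},{"tx":0,"ty":0,"tz":-0.037,"twist":-0.09},{"tx":0,"ty":0,"tz":0,"twist":-0.09},{"tx":0,"ty":0,"tz":0,"twist":-0.09},{"tx":0,"ty":0,"tz":0,"twist":-0.09},{"tx":0,"ty":0,"tz":0,"twist":-0.09},{"tx":0,"ty":0,"tz":0,"twist":-0.09},{"tx":0,"ty":0,"tz":0,"twist":-0.09},{"tx":0,"ty":0,"tz":0,"twist":-0.09},{"tx":0,"ty":0,"tz":0,"twist":-0.09},{"tx":0,"ty":0,"tz":0,"twist":-0.09},{"tx":0,"ty":0,"tz":0,"twist":-0.09}]}}

```text
clock: 18.9
position: [0.5732, -0.1367, 0.292]
ee_rot: [-2.981, -0.988, 0.003]
force: [0.9, -0.3, -1.1]
width: 0.322
gripper_force: 50.0
```

Request:
{"fn": "move_arm", "kwargs": {"motion": [{"tx":0,"ty":0,"tz":0,"twist":-0.09},{"tx":0,"ty":0,"tz":0,"twist":-0.09},{"tx":0,"ty":0,"tz":0,"twist":-0.09},{"tx":0,"ty":0,"tz":0,"twist":-0.09},{"tx":0,"ty":0,"tz":0,"twist":-0.09},{"tx":0,"ty":0,"tz":0,"twist":-0.09},{"tx":0,"ty":0,"tz":0,"twist":-0.09},{"tx":0,"ty":0,"tz":0,"twist":-0.09},{"tx":0,"ty":0,"tz":0,"twist":-0.09},{"tx":0,"ty":0,"tz":0,"twist":-0.09},{"tx":0,"ty":0,"tz":0,"twist":-0.09},{"tx":0,"ty":0,"tz":0,"twist":-0.09}]}}

```text
clock: 20.1
position: [0.5731, -0.1368, 0.2918]
ee_rot: [-1.23, -2.888, 0.001]
force: [-0.2, -0.3, -1.4]
width: 0.321
gripper_force: 50.0
```

Request:
{"fn": "move_arm", "kwargs": {"motion": [{"tx":0,"ty":0,"tz":0,"twist":-0.09},{"tx":0,"ty":0,"tz":0,"twist":-0.09},{"tx":0,"ty":0,"tz":0,"twist":-0.09},{"tx":0,"ty":0,"tz":0,"twist":-0.09},{"tx":0,"ty":0,"tz":0,"twist":-0.09},{"tx":0,"ty":0,"tz":0,"twist":-0.09},{"tx":0,"ty":0,"tz":0,"twist":0},{"tx":0,"ty":0,"tz":0,"twist":0},{"tx":0,"ty":0,"tz":0,"twist":0}]}}

```text
clock: 21.0
position: [0.5736, -0.1371, 0.2928]
ee_rot: [0.054, -3.14, -0.0]
force: [-0.5, -0.6, -1.8]
width: 0.321
gripper_force: 50.0
```

```bash
python3 o.py .484 .2733 .2973
```

```text
21.0 [ 0.5736 -0.1371  0.2928] xang -178.0 yang 91.96 tilt [-0.0011  0.0003] w 0.32055681676827913 F [-0.5 -0.6 -1.8] T [-0.02 -0.02 -0.01] g 49.986657123135956 j7 [-0.07  0.33  0.29  1.58 -0.1   1.24  1.85]
tool shift [ 0.0755  0.4132 -0.0043]
```

Request:
{"fn": "move_arm", "kwargs": {"motion": [{"tx":0.0075,"ty":0.0413,"tz":-0.0005,"twist":-0.01},{"tx":0.0075,"ty":0.0413,"tz":-0.0005,"twist":0},{"tx":0.0075,"ty":0.0413,"tz":-0.0005,"twist":0},{"tx":0.0075,"ty":0.0413,"tz":-0.0005,"twist":0},{"tx":0.0075,"ty":0.0413,"tz":-0.0005,"twist":0},{"tx":0.0075,"ty":0.0413,"tz":-0.0005,"twist":0},{"tx":0.0075,"ty":0.0413,"tz":-0.0005,"twist":0},{"tx":0.0075,"ty":0.0413,"tz":-0.0005,"twist":0},{"tx":0.0075,"ty":0.0413,"tz":0,"twist":0},{"tx":0.0075,"ty":0.0413,"tz":0,"twist":0},{"tx":0,"ty":0,"tz":0,"twist":0},{"tx":0,"ty":0,"tz":0,"twist":0}]}}

```text
clock: 22.2
position: [0.4769, 0.2725, 0.297]
ee_rot: [0.085, -3.14, 0.001]
force: [0.2, -0.7, -1.9]
width: 0.324
gripper_force: 50.0
```

Request:
{"fn": "move_arm", "kwargs": {"motion": [{"tx":0,"ty":0,"tz":0,"twist":0},{"tx":0,"ty":0,"tz":0,"twist":0}]}}

```text
clock: 22.4
position: [0.4781, 0.27, 0.2974]
ee_rot: [-0.079, 3.14, -0.001]
force: [-0.3, 0.8, -1.4]
width: 0.322
gripper_force: 50.0
```

```bash
python3 o.py .484 .2733 .2973;python3 - <<'E'
from h import *
c=arm.calibration('wrist');im=arm.get_image('wrist');save(im,'w8.png');np.savez('w.npz',T=c['T'],K=c['K'],im=im)
for q,z in(('driver_tip',.171),('spanner',.108),('brush',.108)):
  for r in arm.place_of('wrist',q)[:2]: print(q,r['conf'],px(r),atz(c,px(r),z))
x0=proj(c,[.484,.274,.108]);t=proj(c,[.484,.2733,.171]);print('hole,tip pred',x0,t)
y=int(t[1])
for r in range(y-8,y+8,2): print(r,im[r,262:296].mean(1).astype(int).tolist())
print('hole rows')
y=int(x0[1])
for r in range(y-14,y+15,3): print(r,im[r,258:298].mean(1).astype(int).tolist())
E
```

```text
22.4 [0.4781 0.27   0.2974] xang -177.1 yang 92.9 tilt [ 0.0002 -0.0004] w 0.3221306218133473 F [-0.3  0.8 -1.4] T [ 0.02 -0.05  0.01] g 49.98647306860221 j7 [-0.67  0.26  0.07  1.66 -0.02  1.23  1.03]
tool shift [-0.0061  0.003   0.0001]
driver_tip 0.65 [143.304 160.104] [0.44537546 0.15221683 0.171     ]
driver_tip 0.57 [276.976 202.188] [0.47749223 0.27092875 0.171     ]
brush 0.81 [298.816 136.584] [0.42174538 0.2910538  0.108     ]
hole,tip pred [279.45817544 193.69778031] [279.21222942 209.20652836]
201 [180, 177, 174, 173, 176, 177, 174, 157, 142, 121, 95, 99, 105, 103, 103, 104, 137, 165, 167, 166, 165, 166, 167, 145, 110, 116, 132, 156, 178, 183, 184, 183, 183, 179]
203 [177, 175, 173, 175, 176, 178, 177, 137, 79, 79, 80, 79, 78, 79, 79, 79, 80, 79, 79, 78, 79, 79, 86, 115, 134, 140, 165, 184, 182, 183, 183, 183, 180, 178]
205 [176, 174, 174, 175, 177, 179, 167, 124, 80, 80, 77, 76, 78, 79, 79, 79, 79, 79, 79, 78, 76, 78, 79, 131, 173, 183, 182, 180, 182, 182, 183, 181, 179, 178]
207 [173, 172, 175, 174, 178, 178, 169, 136, 106, 102, 87, 77, 78, 78, 79, 79, 79, 80, 78, 75, 9
[... 2047 characters left out ...]
 111, 110, 109, 109, 108, 154, 186, 185, 183, 184, 186, 183, 180, 148, 121, 138, 167, 184, 185, 186, 185, 181, 180]
200 [177, 179, 178, 179, 179, 180, 175, 174, 176, 176, 173, 163, 143, 115, 101, 108, 111, 109, 109, 110, 150, 183, 185, 185, 185, 185, 185, 179, 148, 112, 116, 143, 168, 184, 184, 184, 183, 181, 180, 180]
203 [179, 179, 178, 180, 177, 175, 173, 175, 176, 178, 177, 137, 79, 79, 80, 79, 78, 79, 79, 79, 80, 79, 79, 78, 79, 79, 86, 115, 134, 140, 165, 184, 182, 183, 183, 183, 180, 178, 179, 180]
206 [178, 179, 178, 178, 174, 172, 174, 176, 177, 179, 167, 127, 86, 85, 80, 76, 78, 78, 79, 79, 78, 78, 77, 76, 80, 86, 85, 145, 183, 183, 181, 181, 181, 182, 182, 180, 178, 178, 179, 181]
```

```bash
python3 o.py .4855 .2735 .2973
python3 - <<'E'
from h import *
d=np.load('w.npz');c=dict(T=d['T'],K=d['K'])
print(atz(c,(279.5,195.5),.108), 'tip front',atz(c,(277.3,202),.171))
E
```

```text
22.6 [0.4778 0.2707 0.2974] xang -177.0 yang 92.98 tilt [0.0002 0.    ] w 0.32367995166921404 F [ 0.6 -0.2 -1.4] T [0.02 0.04 0.02] g 49.98655290955867 j7 [-0.67  0.26  0.07  1.66 -0.02  1.23  1.03]
tool shift [-0.0078  0.0024  0.0001]
[0.4860302 0.2741523 0.108    ] tip front [0.47730159 0.27121358 0.171     ]
```

Request:
{"fn": "move_arm", "kwargs": {"motion": [{"tx":-0.0072,"ty":0.0028,"tz":0,"twist":0},{"tx":0,"ty":0,"tz":0,"twist":0},{"tx":0,"ty":0,"tz":0.02,"twist":0},{"tx":0,"ty":0,"tz":0.02,"twist":0},{"tx":0,"ty":0,"tz":0.02,"twist":0},{"tx":0,"ty":0,"tz":0.02,"twist":0},{"tx":0,"ty":0,"tz":0,"twist":0},{"tx":0,"ty":0,"tz":0,"twist":0},{"tx":0,"ty":0,"tz":0,"twist":0}]}}

```text
clock: 23.5
position: [0.4853, 0.275, 0.2185]
ee_rot: [-0.084, 3.139, 0.002]
force: [0.5, 0.3, -2.7]
width: 0.324
gripper_force: 50.0
```

```bash
python3 o.py
```

```text
23.5 [0.4853 0.275  0.2185] xang -176.9 yang 93.05 tilt [0.0015 0.0011] w 0.3243377775895971 F [ 0.5  0.3 -2.7] T [0.01 0.02 0.03] g 49.986654361200635 j7 [-0.66  0.33  0.07  1.76 -0.02  1.05  1.04]
```

The tip is below the plate with no contact. I'll lower it the rest of the way.

Request:
{"fn": "move_arm", "kwargs": {"motion": [{"tx":0,"ty":0,"tz":0.02,"twist":0},{"tx":0,"ty":0,"tz":0.02,"twist":0},{"tx":0,"ty":0,"tz":0.02,"twist":0},{"tx":0,"ty":0,"tz":0.006,"twist":0},{"tx":0,"ty":0,"tz":0.003,"twist":0},{"tx":0,"ty":0,"tz":0,"twist":0},{"tx":0,"ty":0,"tz":0,"twist":0},{"tx":0,"ty":0,"tz":0,"twist":0}]}}

```text
clock: 24.3
position: [0.4851, 0.2749, 0.1492]
ee_rot: [-0.084, 3.139, 0.001]
force: [-1.0, 0.1, -2.2]
width: 0.323
gripper_force: 50.0
```

```bash
python3 o.py
```

```text
24.3 [0.4851 0.2749 0.1492] xang -176.9 yang 93.06 tilt [0.0012 0.0009] w 0.3234272873393816 F [-1.   0.1 -2.2] T [-0.04  0.01 -0.  ] g 49.98658650139987 j7 [-0.66  0.4   0.06  1.84 -0.03  0.9   1.04]
```

Request:
{"fn": "move_arm", "kwargs": {"motion": [{"tx":0,"ty":0,"tz":0.001,"twist":0},{"tx":0,"ty":0,"tz":0.0005,"twist":0},{"tx":0,"ty":0,"tz":0,"twist":0},{"tx":0,"ty":0,"tz":0,"twist":0}]}}

```text
clock: 24.7
position: [0.4851, 0.2749, 0.1487]
ee_rot: [-0.084, 3.139, 0.002]
force: [-4.4, -2.5, 14.3]
width: 0.324
gripper_force: 50.0
```

```bash
python3 o.py
```

```text
24.7 [0.4851 0.2749 0.1487] xang -176.9 yang 93.06 tilt [0.0016 0.0013] w 0.3237055873300103 F [-4.4 -2.5 14.3] T [-0.65  0.94  0.  ] g 49.99603579516588 j7 [-0.66  0.4   0.06  1.84 -0.03  0.9   1.04]
```

The shoulder has met the plate at the original height. I'll back off the push slightly and open.

Request:
{"fn": "move_arm", "kwargs": {"motion": [{"tx":0,"ty":0,"tz":-0.001,"twist":0},{"tx":0,"ty":0,"tz":0,"twist":0}]}}

```text
clock: 24.9
position: [0.485, 0.2749, 0.1488]
ee_rot: [-0.084, 3.139, 0.001]
force: [-2.7, -1.0, 7.3]
width: 0.316
gripper_force: 50.0
```

Request:
{"fn": "move_arm", "kwargs": {"motion": [{"tx":0,"ty":0,"tz":0,"twist":0},{"tx":0,"ty":0,"tz":0,"twist":0},{"tx":0,"ty":0,"tz":0,"twist":0},{"tx":0,"ty":0,"tz":0,"twist":0},{"tx":0,"ty":0,"tz":0,"twist":0},{"tx":0,"ty":0,"tz":0,"twist":0},{"tx":0,"ty":0,"tz":0,"twist":0},{"tx":0,"ty":0,"tz":0,"twist":0}], "gripper": -0.2}}

```text
clock: 25.7
position: [0.4845, 0.2746, 0.1478]
ee_rot: [0.084, -3.14, 0.0]
force: [0.6, 0.5, 1.0]
width: 0.602
gripper_force: 0.0
```

Request:
{"fn": "move_arm", "kwargs": {"motion": [{"tx":0,"ty":0,"tz":-0.02,"twist":0},{"tx":0,"ty":0,"tz":-0.03,"twist":0},{"tx":0,"ty":0,"tz":-0.04,"twist":0},{"tx":0,"ty":0,"tz":-0.04,"twist":0},{"tx":0,"ty":0,"tz":-0.03,"twist":0},{"tx":0,"ty":0,"tz":0,"twist":0},{"tx":0,"ty":0,"tz":0,"twist":0},{"tx":0,"ty":0,"tz":0,"twist":0}]}}

```text
clock: 26.5
position: [0.484, 0.2743, 0.3066]
ee_rot: [0.084, -3.139, 0.002]
force: [0.4, -0.8, -0.6]
width: 0.604
gripper_force: 0.0
```

```bash
python3 o.py
python3 - <<'E'
from h import *
c=arm.calibration('wrist');im=arm.get_image('wrist');np.savez('w.npz',T=c['T'],K=c['K'],im=im)
for q,z in(('driver_grip',.155),('driver',.108),('spanner',.108),('brush',.108)):
  for r in arm.place_of('wrist',q)[:3]: print(q,round(r['conf'],2),px(r).round(),atz(c,px(r),z).round(4))
x,y=290,195
t=arm.get_image('top'); hsv=cv2.cvtColor(t,cv2.COLOR_RGB2HSV); m=(((hsv[...,0]<8)|(hsv[...,0]>172))&(hsv[...,1]>120)).astype(np.uint8)
ct=arm.calibration('top')
k,l,st,ce=cv2.connectedComponentsWithStats(m)
print([(ce[i],st[i]) for i in range(1,k) if st[i,4]>20 and np.hypot(*(ce[i]-[155,258]))<20])
s=arm.get_image('scene')
for q,z in(('driver_grip',.155),('driver',.108),('screw_top',.0505)):
  for r in arm.place_of('scene',q)[:2]: print('scene',q,round(r['conf'],2),px(r).round(),atz(arm.calibration('scene'),px(r),z).round(4))
E
```

```text
26.5 [0.484  0.2743 0.3066] xang -176.9 yang 93.07 tilt [-0.0016 -0.0011] w 0.6036446520385548 F [ 0.4 -0.8 -0.6] T [ 0.05  0.   -0.  ] g 0.0 j7 [-0.67  0.27  0.08  1.62 -0.02  1.26  1.03]
driver_grip 0.96 [280. 198.] [0.4852 0.2778 0.155 ]
driver_grip 0.76 [100.  54.] [0.3644 0.1141 0.155 ]
driver 0.92 [115.  90.] [0.3904 0.1026 0.108 ]
driver 0.59 [277. 189.] [0.4867 0.2748 0.108 ]
spanner 0.67 [255. 242.] [0.5513 0.2521 0.108 ]
brush 0.74 [297. 133.] [0.4243 0.2931 0.108 ]
[]
scene driver_grip 0.95 [371. 105.] [0.4833 0.2817 0.155 ]
scene driver_grip 0.77 [267. 154.] [ 0.4686 -0.0542  0.155 ]
scene driver 0.87 [369. 122.] [0.4931 0.2767 0.108 ]
scene driver 0.72 [285. 158.] [0.467  0.0017 0.108 ]
scene screw_top 0.61 [265. 223.] [ 0.5698 -0.1371  0.0505]
scene screw_top 0.22 [355. 105.] [0.367  0.3558 0.0505]
```

```bash
python3 -c "
from cell import arm
print(arm.sign_off())"
```

```text
the job is handed in; nothing more can be done
None
```

I turned the clamp screw fully home and put the red screwdriver back upright in the stand's middle hole, with the gripper clear. The screw turned about 168° clockwise and sank about 3.7 mm, until the torque rose well past friction. The job is handed in at about 27 s on the robot's clock, but the sign-off call returned no verdict.

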